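Hang the twin-tray caddy astride the rail

ROBOT

A 6-joint arm with a two-finger parallel gripper is mounted at the origin on a cart in front of the work surface, level with it; the furniture and walls round the work are solid. World frame = base frame: x ahead of the robot, y to its left, z up, the work surface at z = 0. Lengths are in m, angles in rad, forces in N, time in s.
With the tool pointing down it reaches from about 0.4 to 0.825 m from the base axis. Payload 7 kg.
Tool frame: the origin (TCP) lies on the mounting face of the last link; the fingertips stand 178 mm ahead of it and the grasp point (between the pads) lies arm.grip_depth ahead of it (arm.grip_depth is the distance from the TCP to the grasp point, in m); z points along the fingers, y is the direction in which the jaws open and shut (so a half turn about z gives the same grasp; the last joint's range is limited). The gripper opens to 88 mm and grips with 3 to 60 N. Pads are 19 mm wide; open, the fingers measure 130 mm over their backs; the gripper's body (78 mm by 193 mm) begins 47 mm behind the grasp point.
Start: joints at [1.612, 0.359, 0.012, 0, -1.224, -0.288], TCP at [0.165, 0.655, 0.405] pointing down, gripper open.
Joint ranges: [-3.07, 3.07], [-1.43, 2.12], [-1.02, 1.25], [-3.03, 1.67], [-3.05, -0], [-3.03, 3.03]. Speed limits (rad/s): [2.39, 2.39, 3.01, 3.14, 3.14, 3.14].

INTERFACE

Orientations are given as [roll, pitch, yaw] about the fixed x, y, z axes, in that order (R = Rz(yaw) Ry(pitch) Rx(roll)).
In Python, from station import arm gives the robot as it stands.
- The arm moves only by the tool carry_out, never from a script. Its argument "targets" is a list that holds one entry, the list of rows, each a list of 7 numbers: the turn, a rotation vector about the tool's x, y, z in units of 8 degrees (1.0 is 8 degrees), then the shift along the tool's x, y, z in units of 2.5 cm (1.0 is 2.5 cm), then the opening, from -1 (shut) to 1 (fully open). A call has 1 to 20 rows; each row shifts and turns the commanded pose from where the row before left it, along the tool's axes as they then stand; what a row does not reach is not made up. A row lasts 1/8 s, in which the tool goes at most 62.5 mm and 10.7 degrees, less where a joint would pass 70% of its speed; a pose out of reach is approached as far as the arm can. A call with a number of a shift or a turn outside -1 to 1 is refused whole. A call with a gripper value outside its range is refused whole. The fingers move at their own pace and stop on an object; "squeeze" is the grip in N (left out, the last holds). Time passes only in rows, so rows that do not move let the fingers close. It gives the time, the measured TCP pose, the force and the opening at its end, in the units of the state.
- arm.get_state(): the state, without advancing time (a new reading comes with each control period).
- arm.grab_frame(name): name is "side" or "top"; returns (picture, depth): 384x512x3 uint8, red, green, blue; 384x512 float32, m along the optical axis (not along the pixel's ray), 0 where there is no reading.
- arm.camera_model(name): a dict with "camera_matrix" (3x3 intrinsics, pixels), "distortion" ([k1, k2, p1, p2, k3] as OpenCV has them; the pictures are not rectified), "world_from_camera" (4x4, takes a point from camera to world coordinates). Camera axes: x right, y down, z forward; pixel columns grow to the right and rows downward; lengths in m; the calibration is good to about 2 mm. A picture is of the moment at which its call begins. camera_model takes no time and is no camera call.
- arm.job_done(): hands the job in, once; it reports no verdict.
Trained networks look in the newest picture that a camera, given by its name, has taken for a name from the list of things; names that differ only in an ending like _2 or _b are one class to them, and where a whole thing is asked for, a point or a joint stands for the part that bears it (a point fixed in the world has none). Each returns a list of dicts, best first, with "conf" (0 to 1); they miss things now and then, are a little off and sometimes report something else, mostly with a low value. They report only what shows in the picture. A call takes as long as a camera call.
- arm.spot_in(camera, query): "point" ([row, column] in pixels, amid what is visible of it).
- arm.landmark_of(camera, query): "point" ([row, column] in pixels: a listed point, or the origin of a listed thing).
The state is a dict: "t": time; "q": joint angles; "qd": joint speeds; "joint_efforts": joint torques, N m; "eef_pos": TCP position; "ee_rot": TCP orientation; "force": force on the tool from outside, world axes, zero at the start; "moment": the same for the moment, N m; "width": finger opening in m.
Only numpy, scipy, OpenCV 4.12 (cv2) and the standard library are available. Lean on these libraries where they do the work, as an engineer would, in place of code of your own. Each camera call takes 0.05 s, during which the arm holds its last target.

TASK

Hang the twin-tray caddy over the stand's horizontal bar, one tray on each side, lowering it gently until it rests on the bar, and let go of it there, near the middle of the bar. Then gently push it along the bar, without lifting it off, until its end is right up against the round collar next to the tall post, and leave it hanging level with the terminal strip still in its tray. The bar has been set to an unknown height and depth, so feel for it; leave the bulb, tape measure and voltage tester alone.

Things in the scene. Friction and masses are not known exactly. Their poses are not given: they have to be found in the camera images.
- caddy: Grey plastic saddle caddy, 100 (x) x 70 (y) x 129 (z) mm, 0.2 to 0.42 kg, upright and loose on the counter. Origin: centre of its underside, z up. Two open trays (38 mm wide in x, 35 mm high, outer faces at x = -50, +50) flank an 18 mm wide slot (x = -9 to 9) between two sheets 3 mm thick; the slot is open below and at both y ends and takes the bar, y along it, either way round.
- bridge (a point): Underside of the caddy's bridge (4 mm thick), which closes its slot above: centre, 90 mm over the caddy's origin. It rests on the bar when the caddy is hung; the caddy then sways a little and may lean a few degrees.
- fin (a point): Middle of the caddy's grip fin, 114 mm over its origin. The fin is 12 mm thick (caddy x), 56 mm long (y) and stands on the bridge, from 94 to 129 mm over the origin: pinch it across x from above, or push its ends.
- strip: White terminal strip, 19 x 44 x 16 mm, 20 g, lying loose in one tray of the caddy (about x = -31, y = 0, z = 4 mm in the caddy's frame). Origin: centre of its underside. It must stay in the tray.
- stand: Fixed rail stand. Origin: underside centre of its dark base plate (100 x 350 x 10 mm), z up. A level steel bar, 12 mm thick, runs along y between posts at y = +-150 mm, on clamps and aluminium cross arms (76 mm in x; inner faces at y = +-130). This pose does not tell the bar's setting: its axis lies 165 to 195 mm high, at x = -20 to +20 mm. It stands firm when touched (under 25 N).
- tall_post (a point): Top of the stand's tall post (290 mm high, 14 mm thick), at y = +150 mm in the stand's frame; the other post is 215 mm high. By this post a steel collar, 40 mm across, sits on the bar; its face is at y = +118 mm in the stand's frame, so the caddy's centre is at y = +83 mm when its end touches it.
- bulb: Bystander: white spare spotlight bulb standing on its face, 51 x 51 x 58 mm; origin at its underside. Leave alone.
- measure: Bystander: tape measure lying on its side, 116 x 118 x 46 mm; origin at its underside. Leave alone.
- tester: Bystander: red voltage tester, 18 x 150 x 19 mm, lying on the counter; origin at its underside. Leave alone.

How it is judged:
By the outcome, as a careful person would: the job done as asked, in the order asked, and still so for the second after the job is handed in, with the robot touching nothing.
It also fails if it takes over 72 s, if anything falls off the work surface, if the arm or the gripper's body presses on something with over 40 N, if the wrist force passes 120 N, or if a joint passes its speed limit or range.

## Working session

There is one attempt and no reset: what is moved stays moved. The work goes in short steps, Python scripts to look and compute and a tool call to move; the robot and the scene stay as the last step left them, time stands still between calls to the robot, and variables do not carry over. Pictures are saved under pics/ and viewed, and the job is handed in when it is done.

Besides the shell and the picture viewer there is one more tool, called after "Request:" as name(argument=value, ...), one argument or row to a line, values as JSON. carry_out: Moves the arm, as the interface text tells. Its arguments: {"type":"object","properties":{"targets":{"type":"array"},"squeeze":{"type":"number"}},"required":["targets"]}

```bash
mkdir -p pics; ls; cat > h.py <<'E'
import numpy as np, cv2
from station import arm
def save(name,img): cv2.imwrite('pics/'+name,img[:,:,::-1])
def world(cam,pt,depth,d=None):
    m=arm.camera_model(cam);K=np.array(m["camera_matrix"]);D=np.array(m["distortion"]);T=np.array(m["world_from_camera"])
    r,c=pt
    if d is None: d=depth[int(round(r)),int(round(c))]
    u=cv2.undistortPoints(np.array([[[c,r]]],float),K,D)[0,0]
    return (T@np.array([u[0]*d,u[1]*d,d,1]))[:3]
def cloud(cam,depth):
    m=arm.camera_model(cam);K=np.array(m["camera_matrix"]);D=np.array(m["distortion"]);T=np.array(m["world_from_camera"])
    h,w=depth.shape
    g=np.stack(np.meshgrid(np.arange(w),np.arange(h)),-1).reshape(-1,1,2).astype(float)
    u=cv2.undistortPoints(g,K,D)[:,0]
    d=depth.reshape(-1,1)
    P=np.hstack([u*d,d])@T[:3,:3].T+T[:3,3]
    P[d[:,0]==0]=np.nan
    return P.reshape(h,w,3)
E
python3 - <<'E'
from h import *
np.set_printoptions(precision=4,suppress=True)
s=arm.get_state();print(s);print(arm.grip_depth)
for c in ("side","top"):
    im,d=arm.grab_frame(c);save(c+"0.png",im);np.save(c+"0.npy",d);np.save(c+"0i.npy",im)
    print(c,arm.camera_model(c)["world_from_camera"])
    for q in ["caddy","bridge","fin","strip","stand","tall_post"]:
        for f in (arm.landmark_of,):
            for o in f(c,q)[:2]:
                r=o["point"]; 
                try: w=world(c,r,d)
                except Exception as e: w=None
                print(c,q,o["conf"],r,w)
E
```

```text
pics
{'t': 0.0, 'q': array([ 1.6121,  0.3594,  0.011 , -0.0004, -1.2241, -0.2881]), 'qd': array([ 0.0007,  0.0005,  0.0011, -0.0004, -0.0016,  0.0015]), 'joint_efforts': array([  0.0016, -58.2724,  29.3043,   6.997 ,   0.0071,  -0.0002]), 'eef_pos': array([0.1648, 0.6543, 0.4037]), 'ee_rot': array([ 3.1399, -0.0002, -0.2469]), 'force': array([-0.1576, -0.0074,  0.0789]), 'moment': array([-0.0221, -0.0022,  0.0134]), 'width': 0.0873697274886876}
0.1593
side [[ 0.3114  0.8246 -0.4722  1.2541]
 [ 0.9503 -0.2685  0.1577 -0.2608]
 [ 0.0033 -0.4979 -0.8673  1.569 ]
 [ 0.      0.      0.      1.    ]]
side caddy 0.92 [213.5, 343.1] [0.6046 0.3174 0.0051]
side bridge 0.57 [202.1, 344.0] [0.6018 0.3036 0.105 ]
side fin 0.83 [199.0, 344.9] [0.599  0.3051 0.124 ]
side stand 0.66 [236.6, 236.2] [ 0.5712 -0.1239  0.0138]
side tall_post 0.63 [199.0, 346.1] [0.6003 0.3095 0.1238]
side tall_post 0.56 [178.3, 267.5] [0.5187 0.0164 0.2951]
top [[-0.0181 -0.9947  0.1011  0.3845]
 [-0.9998  0.0183  0.0011 -0.0163]
 [-0.003  -0.101  -0.9949  1.2234]
 [ 0.      0.      0.      1.    ]]
top caddy 0.81 [166.9, 156.7] [0.5879 0.2944 0.0286]
top bridge 0.67 [159.1, 148.1] [0.5941 0.2935 0.1316]
top fin 0.8 [158.5, 144.9] [0.597  0.3044 0.1268]
top strip 0.4 [175.4, 153.7] [0.5629 0.3078 0.0139]
top strip 0.17 [166.3, 155.6] [0.587  0.2934 0.0459]
top stand 0.89 [173.3, 288.4] [ 0.5619 -0.1262  0.0096]
top tall_post 0.84 [170.6, 240.0] [0.5302 0.0187 0.2882]
```

```bash
python3 - <<'E'
import numpy as np,cv2
for c in("side","top"):
    im=cv2.imread(f'pics/{c}0.png')
    cr=im[120:300,120:400] if c=="top" else im[140:300,170:400]
    cv2.imwrite(f'pics/{c}0z.png',cv2.resize(cr,None,fx=2.8 if c=="top" else 3.4,fy=2.8 if c=="top" else 3.4,interpolation=cv2.INTER_CUBIC))
E
```

```text
(no output)
```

View pics/side0.png

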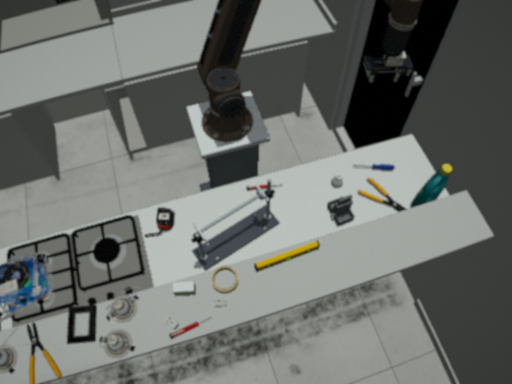

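View pics/top0.png

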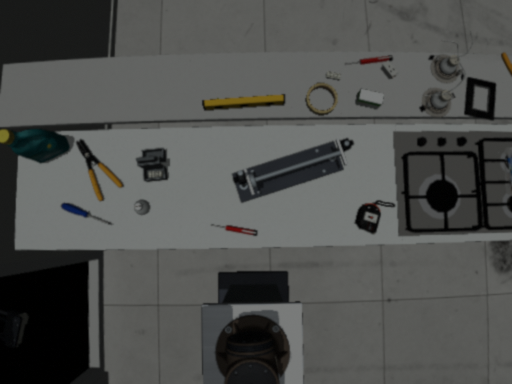

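```bash
ls pics
```

```text
side0.png
side0z.png
top0.png
top0z.png
```

View pics/top0z.png

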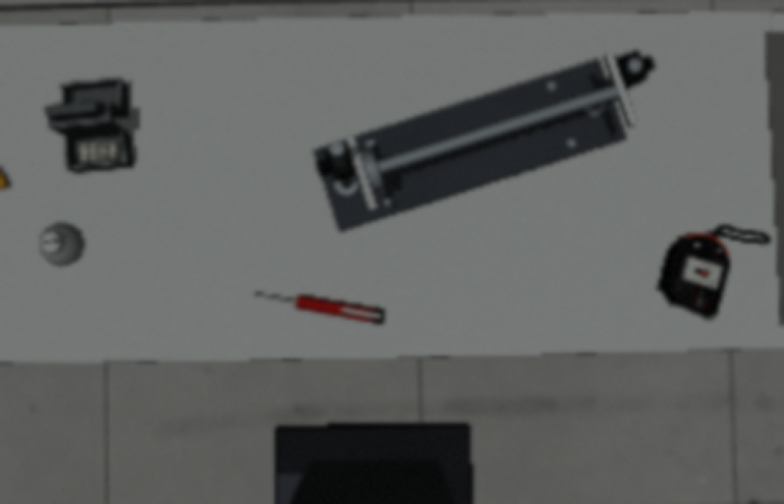

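View pics/side0z.png

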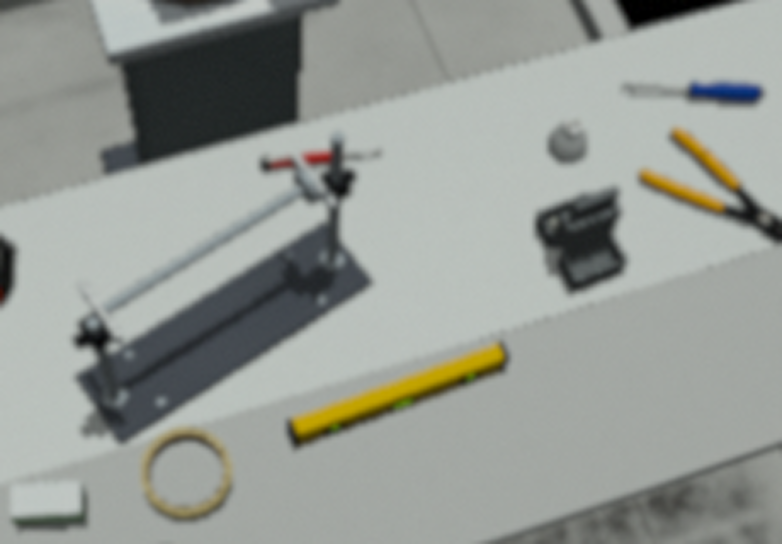

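The top view shows the caddy near pixel (158,150), with the strip in the tray on the robot's side, and the stand from (185,240) to (145,347) with its collar and tall post at the left end. Next I'll measure the geometry from depth.

```bash
python3 - <<'E'
from h import *
np.set_printoptions(precision=4,suppress=True)
for c in ("top","side"):
    d=np.load(c+"0.npy");im=np.load(c+"0i.npy");P=cloud(c,d)
    # caddy
    X=P.reshape(-1,3);C=im.reshape(-1,3)
    tab=X[(abs(X[:,0]-.5)<.1)&(abs(X[:,1]-.15)<.05)]
    print(c,"table z",np.median(tab[:,2]),tab[:,2].std())
    m=(np.hypot(X[:,0]-.595,X[:,1]-.30)<.1)&(X[:,2]>.015)
    A=X[m]
    print("caddy pts",len(A),A.min(0),A.max(0))
    r=cv2.minAreaRect(A[:,:2].astype(np.float32)*1000);print(" rect",r)
    f=A[A[:,2]>.108];r=cv2.minAreaRect(f[:,:2].astype(np.float32)*1000);print(" fin",len(f),f.mean(0),r)
    if c=="top":
        for row in range(140,185): print(row,' '.join('%4d'%(1000*z) if z==z else '  --' for z in P[row,128:175,2][::2]))
    # stand
    m=(X[:,0]>.42)&(X[:,0]<.75)&(X[:,1]<.08)&(X[:,1]>-.34)&(abs(X[:,2])<.03)&(C.max(1)<75)
    m2=(X[:,0]>.42)&(X[:,0]<.75)&(X[:,1]<.08)&(X[:,1]>-.34)&(X[:,2]>.13)&(X[:,2]<.25)
    r=cv2.minAreaRect(X[m][:,:2].astype(np.float32)*1000);print(" base",m.sum(),r)
    B=X[m2];l=cv2.fitLine(B[:,:2].astype(np.float32),cv2.DIST_HUBER,0,.001,.001).ravel();print(" bar",len(B),l,np.degrees(np.arctan2(l[1],l[0])),np.median(B[:,2]))
    np.save(c+"bar.npy",B)
    t=X[(X[:,2]>.26)&(X[:,2]<.32)&(abs(X[:,0]-.55)<.1)&(abs(X[:,1])<.1)];print(" post",len(t),t.mean(0),t.min(0),t.max(0))
E
```

```text
top table z 0.0005328775778197237 0.002472894217661195
caddy pts 532 [0.5464 0.2663 0.015 ] [0.6483 0.3419 0.1335]
 rect ((597.2586669921875, 304.5254821777344), (98.96041107177734, 69.59100341796875), 5.184042453765869)
 fin 91 [0.5963 0.3023 0.1255] ((596.9631958007812, 304.40191650390625), (13.13037395477295, 54.27191162109375), 9.303144454956055)
140    2    2    4    6    1    1    0    6    0    5   -1    0    3   -1    0   -4    1    0    0   -1   -1   -1    2    2
141    1   -1    0    0    1    3    2    1   -5    6   -2    3    0    4   -1    0   -4    1    1    0   -4   -2    3   -1
142    1    0    0   -1    1    3    3    0   -4   -1    1    1    0   -1    1    0    0    0   -3    1    2   -1    0    1
143   -2    0    3    0    0    0    0    0    3   -5    0    4    5    5   -1    0    3    0    1   -5    1   -1    2    2
144    4   -1   -1    0    2    3    3    0    3    0    1   -2    0    2    1   -2   -1    4    0    3    4   -2   -1    1
145    0    0    0    1    2   -1    0    0    3    1   -1   -2    0    3    0    5    5    3    0    2   -1    0    1    0
146
[... 5003 characters left out ...]
1905275166
 post 34 [0.5245 0.0176 0.2855] [0.519  0.0115 0.2612] [0.5314 0.024  0.2934]
side table z 0.00208776196548377 0.0038311450907832943
caddy pts 432 [0.542  0.2665 0.0153] [0.6493 0.3462 0.1376]
 rect ((595.1546630859375, 306.48419189453125), (103.970947265625, 75.65921020507812), 4.735721111297607)
 fin 73 [0.598  0.3049 0.1256] ((596.7349243164062, 305.9272766113281), (14.891921043395996, 58.775474548339844), 7.732734203338623)
 base 507 ((560.04638671875, -129.3455047607422), (83.36264038085938, 341.54541015625), 18.30270767211914)
 bar 753 [ 0.3504 -0.9366  0.5887 -0.182 ] -69.48804 0.19642773825874027
 post 30 [0.5252 0.0182 0.2815] [0.5151 0.0123 0.2606] [0.5314 0.0254 0.2959]
```

```bash
python3 - <<'E'
from h import *
np.set_printoptions(precision=4,suppress=True)
from scipy.optimize import least_squares
post=np.array([.5248,.0179])
for c in ("top","side"):
    d=np.load(c+"0.npy");im=np.load(c+"0i.npy");X=cloud(c,d).reshape(-1,3)
    yaw=np.radians(18)
    for it in range(3):
        ey=np.array([-np.sin(yaw),np.cos(yaw)]);ex=np.array([np.cos(yaw),np.sin(yaw)])
        o=post-.15*ey
        a=(X[:,:2]-o)@ey;b=(X[:,:2]-o)@ex
        m=(abs(a+.01)<.10)&(abs(b)<.045)&(X[:,2]>.14)&(X[:,2]<.22)
        A=a[m];Bv=b[m];Z=X[m][:,2]
        p=least_squares(lambda p:p[0]+p[1]*A-Bv,[0,0],loss='soft_l1',f_scale=.003).x
        print(c,m.sum(),"offset b",p,"yaw",np.degrees(yaw))
        yaw=yaw-np.arctan(p[1])
    print("o",o,"z pct",np.percentile(Z,[5,25,50,75,95]),"b pct",np.percentile(Bv,[5,25,50,75,95]))
    # profile: z by b
    for lo in np.arange(-.012,.014,.003)+p[0]:
        k=(Bv>=lo)&(Bv<lo+.003); 
        if k.sum(): print("  b %.4f n%d z %.4f"%(lo+.0015,k.sum(),np.median(Z[k])))
    # base edges
    m=(abs(a)<.2)&(abs(b)<.09)&(X[:,2]<.03)&(X[:,2]>-.03)&(im.reshape(-1,3).max(1)<75)
    print("base a",np.percentile(a[m],[1,99]),"b",np.percentile(b[m],[1,5,50,95,99]))
    k=(a>.10)&(a<.135)&(abs(b)<.05)&(X[:,2]>.15); print("collar",k.sum(),np.percentile(a[k],[1,5,50,99]) if k.sum() else 0)
E
```

```text
top 315 offset b [-0.0173  0.01  ] yaw 18.0
top 314 offset b [-0.0158  0.0006] yaw 17.42637724135213
top 316 offset b [-0.0157 -0.    ] yaw 17.394046731306105
o [ 0.5696 -0.1252] z pct [0.1922 0.1947 0.1963 0.1976 0.1999] b pct [-0.0207 -0.0186 -0.0159 -0.0128 -0.0101]
  b -0.0202 n77 z 0.1948
  b -0.0172 n84 z 0.1966
  b -0.0142 n77 z 0.1973
  b -0.0112 n68 z 0.1958
  b -0.0082 n10 z 0.1928
base a [-0.1702  0.1722] b [-0.049  -0.0461 -0.0104  0.0449  0.0485]
collar 145 [0.1013 0.105  0.1261 0.1348]
side 189 offset b [-0.0187  0.0215] yaw 18.0
side 188 offset b [-0.0155 -0.0005] yaw 16.765868914515572
side 188 offset b [-0.0155 -0.    ] yaw 16.79382062021544
o [ 0.5681 -0.1257] z pct [0.1913 0.1947 0.1972 0.1994 0.2021] b pct [-0.0217 -0.0187 -0.0151 -0.0127 -0.0105]
  b -0.0260 n2 z 0.1910
  b -0.0230 n9 z 0.1940
  b -0.0200 n40 z 0.1972
  b -0.0170 n40 z 0.1985
  b -0.0140 n57 z 0.1966
  b -0.0110 n39 z 0.1979
  b -0.0080 n1 z 0.1976
base a [-0.1691  0.1471] b [-0.0406 -0.0296 -0.0034  0.0234  0.0307]
collar 86 [0.1028 0.1055 0.1228 0.1341]
```

```bash
cat >> h.py <<'E'
from scipy.spatial.transform import Rotation as Ro
def plan(pos,yaw_deg):
    s=arm.get_state();R=Ro.from_euler('xyz',s["ee_rot"]).as_matrix()
    Rt=Ro.from_euler('xyz',[np.pi,0,np.radians(yaw_deg)]).as_matrix()
    rv=Ro.from_matrix(R.T@Rt).as_rotvec(degrees=True)/8
    dp=np.array(pos)-s["eef_pos"]
    np.set_printoptions(precision=4,suppress=True)
    print("t",s["t"],"pos",s["eef_pos"],"rpy",np.degrees(s["ee_rot"]),"F",s["force"],"M",s["moment"],"w",s["width"])
    print("turn units",rv,"shift units now-frame",R.T@dp/.025,"after-turn frame",Rt.T@dp/.025)
E
python3 -c "
from h import *
plan([.597,.304,.405],-83)"
```

```text
t 0.7 pos [0.1649 0.6545 0.4047] rpy [-179.9939    0.0009  -14.139 ] F [-0.4935 -0.044  -0.8058] M [ 0.019  -0.0792  0.0038] w 0.08757056583022745
turn units [-0.0006  0.0006  8.6076] shift units now-frame [20.1852  9.3746 -0.0128] after-turn frame [ 16.0232 -15.4461  -0.0115]
```

Request:
carry_out(
  targets=[
    [[0, 0, 0.95, 0, 0, 0, 1], [0, 0, 0.95, 0, 0, 0, 1], [0, 0, 0.95, 0, 0, 0, 1], [0, 0, 0.95, 0, 0, 0, 1], [0, 0, 0.95, 0, 0, 0, 1], [0, 0, 0.95, 0, 0, 0, 1], [0, 0, 0.95, 0, 0, 0, 1], [0, 0, 0.95, 0, 0, 0, 1], [0, 0, 0.95, 0, 0, 0, 1], [0, 0, 0, 0.8, -0.77, 0, 1], [0, 0, 0, 0.8, -0.77, 0, 1], [0, 0, 0, 0.8, -0.77, 0, 1], [0, 0, 0, 0.8, -0.77, 0, 1], [0, 0, 0, 0.8, -0.77, 0, 1], [0, 0, 0, 0.8, -0.77, 0, 1], [0, 0, 0, 0.8, -0.77, 0, 1], [0, 0, 0, 0.8, -0.77, 0, 1]],
  ],
)

```text
t: 2.82
eef_pos: [0.3401, 0.5139, 0.405]
ee_rot: [-3.141, 0.0, -1.441]
force: [-0.3, 0.6, -0.3]
width: 0.0875
```

```bash
python3 -c "
from h import *
plan([.597,.304,.405],-83)"
```

```text
t 2.825 pos [0.3401 0.5139 0.405 ] rpy [-179.9874    0.026   -82.5593] F [-0.2651  0.6381 -0.258 ] M [ 0.1155 -0.0556  0.0533] w 0.08751021940384238
turn units [-0.0016  0.0032  0.0551] shift units now-frame [ 9.6576 -9.1024 -0.0025] after-turn frame [ 9.5873 -9.1764 -0.0001]
```

Request:
carry_out(
  targets=[
    [[0, 0, 0.06, 0.8, -0.765, 0, 1], [0, 0, 0, 0.8, -0.765, 0, 1], [0, 0, 0, 0.8, -0.765, 0, 1], [0, 0, 0, 0.8, -0.765, 0, 1], [0, 0, 0, 0.8, -0.765, 0, 1], [0, 0, 0, 0.8, -0.765, 0, 1], [0, 0, 0, 0.8, -0.765, 0, 1], [0, 0, 0, 0.8, -0.765, 0, 1], [0, 0, 0, 0.8, -0.765, 0, 1], [0, 0, 0, 0.8, -0.765, 0, 1], [0, 0, 0, 0.8, -0.765, 0, 1], [0, 0, 0, 0.6, -0.6, 0, 1], [0, 0, 0, 0, 0, 0, 1], [0, 0, 0, 0, 0, 0, 1]],
  ],
)

```text
t: 4.58
eef_pos: [0.5908, 0.3098, 0.4047]
ee_rot: [3.141, 0.0, -1.449]
force: [0.4, -0.5, 0.2]
width: 0.0873
```

```bash
python3 -c "
from h import *
plan([.597,.304,.279],-83)"
```

```text
t 4.575 pos [0.5908 0.3098 0.4047] rpy [179.9931   0.0065 -83.0454] F [ 0.4285 -0.5036  0.1687] M [0.0958 0.0038 0.0066] w 0.08734853732754488
turn units [ 0.0009  0.0008 -0.0057] shift units now-frame [ 0.2617 -0.22    5.0261] after-turn frame [ 0.2613 -0.2192  5.0262]
```

Request:
carry_out(
  targets=[
    [[0, 0, 0, 0.26, -0.22, 0.8, 1], [0, 0, 0, 0, 0, 0.8, 1], [0, 0, 0, 0, 0, 0.8, 1], [0, 0, 0, 0, 0, 0.8, 1], [0, 0, 0, 0, 0, 0.7, 1], [0, 0, 0, 0, 0, 0.5, 1], [0, 0, 0, 0, 0, 0.4, 1], [0, 0, 0, 0, 0, 0.29, 1], [0, 0, 0, 0, 0, 0, 1], [0, 0, 0, 0, 0, 0, 1]],
  ],
)

```text
t: 5.82
eef_pos: [0.5972, 0.3045, 0.2779]
ee_rot: [-3.141, 0.0, -1.449]
force: [0.6, 0.7, -0.1]
width: 0.0877
```

```bash
python3 - <<'E'
from h import *
plan([.597,.304,.2775],-83)
im,d=arm.grab_frame("side");save("s1.png",cv2.resize(im[140:280,280:400],None,fx=4,fy=4))
E
```

```text
t 5.825 pos [0.5972 0.3045 0.2779] rpy [-179.9585    0.0199  -83.0172] F [ 0.6231  0.6844 -0.1321] M [ 0.0757 -0.083   0.0151] w 0.08765780702234564
turn units [-0.0052  0.0025 -0.0022] shift units now-frame [0.0181 0.0112 0.0174] after-turn frame [0.0181 0.0112 0.0174]
```

View pics/s1.png

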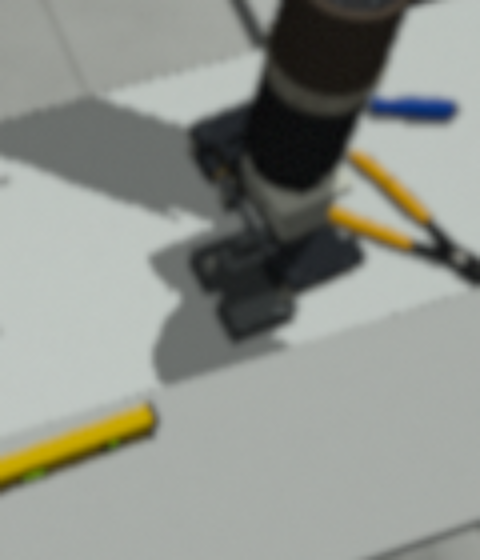

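The gripper straddles the caddy, so I'll close.

Request:
carry_out(
  targets=[
    [[0, 0, 0, 0, 0, 0, -1], [0, 0, 0, 0, 0, 0, -1], [0, 0, 0, 0, 0, 0, -1], [0, 0, 0, 0, 0, 0, -1], [0, 0, 0, 0, 0, 0, -1], [0, 0, 0, 0, 0, 0, -1], [0, 0, 0, 0, 0, 0, -1], [0, 0, 0, 0, 0, 0, -1]],
  ],
  squeeze=30,
)

```text
t: 6.88
eef_pos: [0.597, 0.3044, 0.2774]
ee_rot: [-3.142, 0.0, -1.449]
force: [0.2, 0.5, -0.6]
width: 0.0133
```

Request:
carry_out(
  targets=[
    [[0, 0, 0, 0, 0, 0, -1], [0, 0, 0, 0, 0, -0.2, -1], [0, 0, 0, 0, 0, -0.4, -1], [0, 0, 0, 0, 0, -0.6, -1], [0, 0, 0, 0, 0, -0.6, -1], [0, 0, 0, 0, 0, -0.6, -1], [0, 0, 0, 0, 0, -0.6, -1], [0, 0, 0, 0, 0, -0.6, -1], [0, 0, 0, 0, 0, -0.6, -1], [0, 0, 0, 0, 0, -0.6, -1], [0, 0, 0, 0, 0, -0.6, -1], [0, 0, 0, 0, 0, -0.6, -1], [0, 0, 0, 0, 0, -0.6, -1], [0, 0, 0, 0, 0, -0.6, -1], [0, 0, 0, 0, 0, -0.6, -1], [0, 0, 0, 0, 0, -0.6, -1], [0, 0, 0, 0, 0, -0.4, -1], [0, 0, 0, 0, 0, -0.2, -1], [0, 0, 0, 0, 0, 0, -1]],
  ],
)

```text
t: 9.25
eef_pos: [0.597, 0.3044, 0.5025]
ee_rot: [-3.142, 0.0, -1.449]
force: [0.2, -0.8, -3.0]
width: 0.0114
```

```bash
python3 - <<'E'
from h import *
yaw=np.radians(17.1);ey=np.array([-np.sin(yaw),np.cos(yaw)]);ex=np.array([np.cos(yaw),np.sin(yaw)])
g=np.array([.569,-.1255])-.0156*ex;print(g)
plan([g[0],g[1],.515],-72.9)
for c in("top","side"):
    im,d=arm.grab_frame(c);np.save(c+"1.npy",d);save(c+"2.png",cv2.resize(im[100:300,100:400],None,fx=2.6,fy=2.6))
E
```

```text
[ 0.55408963 -0.13008703]
t 9.25 pos [0.597  0.3044 0.5025] rpy [-179.9971    0.0104  -83.0205] F [ 0.1922 -0.7708 -2.9952] M [ 0.0739 -0.0689  0.0107] w 0.011378842582391418
turn units [-0.0005  0.0013 -1.2651] shift units now-frame [17.0435  3.8167 -0.5037] after-turn frame [16.1077  6.7522 -0.5004]
```

View pics/side2.png

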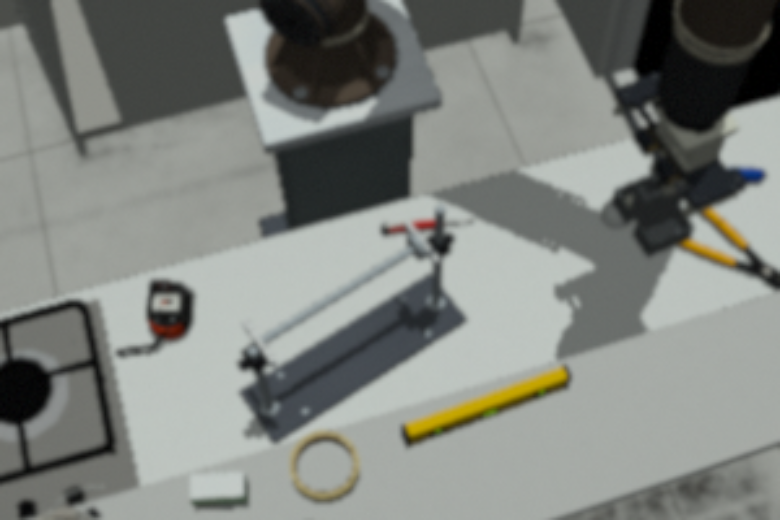

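View pics/top2.png

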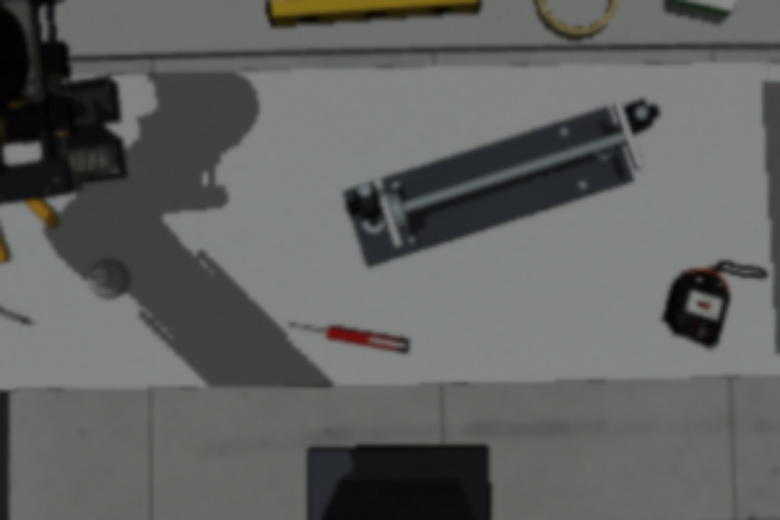

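The caddy is held, with the strip in the near tray at about (95,160) of the zoomed view. The straight path passes the tall post, so I'll raise the caddy to clear it.

Request:
carry_out(
  targets=[
    [[0, 0, 0, 0, 0, -0.3, -1], [0, 0, 0, 0, 0, -0.6, -1], [0, 0, 0, 0, 0, -0.6, -1], [0, 0, 0, 0, 0, -0.6, -1], [0, 0, 0, 0, 0, -0.6, -1], [0, 0, 0, 0, 0, -0.6, -1], [0, 0, 0, 0, 0, -0.5, -1], [0, 0, 0, 0, 0, -0.2, -1], [0, 0, 0, 0, 0, 0, -1]],
  ],
)

```text
t: 10.48
eef_pos: [0.597, 0.3045, 0.6025]
ee_rot: [-3.142, 0.0, -1.449]
force: [-1.3, 0.4, -2.2]
width: 0.0116
```

```bash
python3 -c "
from h import *
plan([.554,-.130,.60],-72.9);print(arm.get_state()['q'])"
```

```text
t 10.475 pos [0.597  0.3045 0.6025] rpy [-179.998    0.012  -83.017] F [-1.2583  0.3561 -2.248 ] M [ 0.0861 -0.0116  0.0129] w 0.011642754326278737
turn units [-0.0004  0.0015 -1.2646] shift units now-frame [17.0403  3.8219  0.095 ] after-turn frame [16.104   6.7557  0.0987]
[ 0.7618  0.3029  0.3665 -0.0001 -1.6342 -0.6399]
```

Request:
carry_out(
  targets=[
    [[0, 0, -0.42, 0, 0, 0, -1], [0, 0, -0.42, 0, 0, 0, -1], [0, 0, -0.42, 0, 0, 0, -1], [0, 0, 0, 0.3, 0.126, 0, -1], [0, 0, 0, 0.5, 0.21, 0, -1], [0, 0, 0, 0.75, 0.315, 0, -1], [0, 0, 0, 0.75, 0.315, 0, -1], [0, 0, 0, 0.75, 0.315, 0, -1], [0, 0, 0, 0.75, 0.315, 0, -1], [0, 0, 0, 0.75, 0.315, 0, -1], [0, 0, 0, 0.75, 0.315, 0, -1], [0, 0, 0, 0.75, 0.315, 0, -1], [0, 0, 0, 0.75, 0.315, 0, -1], [0, 0, 0, 0.75, 0.315, 0, -1], [0, 0, 0, 0.75, 0.315, 0, -1], [0, 0, 0, 0.75, 0.315, 0, -1], [0, 0, 0, 0.75, 0.315, 0, -1], [0, 0, 0, 0.75, 0.315, 0, -1], [0, 0, 0, 0.75, 0.315, 0, -1], [0, 0, 0, 0.75, 0.315, 0, -1]],
  ],
)

```text
t: 12.98
eef_pos: [0.5643, -0.022, 0.6024]
ee_rot: [-3.141, -0.0, -1.273]
force: [-0.2, 0.2, -3.3]
width: 0.0118
```

Request:
carry_out(
  targets=[
    [[0, 0, 0, 0.75, 0.315, 0, -1], [0, 0, 0, 0.75, 0.315, 0, -1], [0, 0, 0, 0.75, 0.315, 0, -1], [0, 0, 0, 0.75, 0.315, 0, -1], [0, 0, 0, 0.6, 0.25, 0, -1], [0, 0, 0, 0.3, 0.126, 0, -1], [0, 0, 0, 0.15, 0.06, 0, -1], [0, 0, 0, 0, 0, 0, -1], [0, 0, 0, 0, 0, 0, -1]],
  ],
)

```text
t: 14.1
eef_pos: [0.5537, -0.1295, 0.6024]
ee_rot: [-3.141, 0.0, -1.272]
force: [-0.4, -0.4, -2.4]
width: 0.0122
```

```bash
python3 - <<'E'
from h import *
plan([.554,-.130,.515],-72.9)
for c in("top","side"):
    im,d=arm.grab_frame(c);np.save(c+"3.npy",d);save(c+"3.png",cv2.resize(im[100:300,150:400],None,fx=3,fy=3))
E
```

```text
t 14.1 pos [ 0.5537 -0.1295  0.6024] rpy [-179.9944    0.0048  -72.9076] F [-0.4426 -0.3579 -2.3782] M [ 0.077  -0.0433 -0.0073] w 0.012155563305599979
turn units [-0.0007  0.0006 -0.001 ] shift units now-frame [ 0.0209 -0.0048  3.4968] after-turn frame [ 0.0206 -0.0052  3.4968]
```

View pics/side3.png

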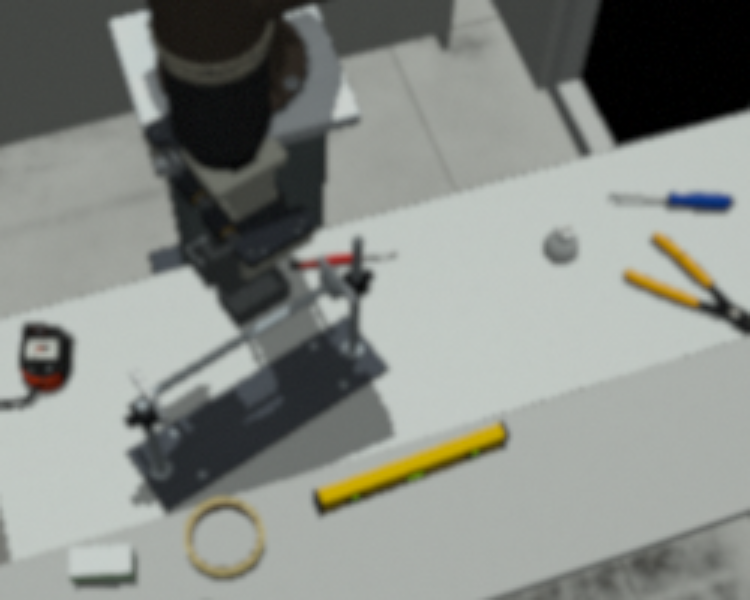

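View pics/top3.png

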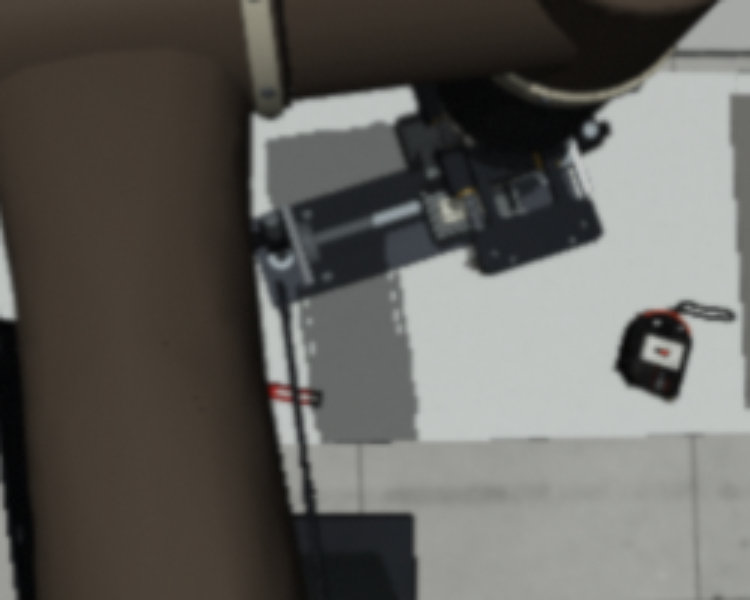

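Request:
carry_out(
  targets=[
    [[0, 0, 0, 0.02, 0, 0.3, -1], [0, 0, 0, 0, 0, 0.5, -1], [0, 0, 0, 0, 0, 0.5, -1], [0, 0, 0, 0, 0, 0.5, -1], [0, 0, 0, 0, 0, 0.5, -1], [0, 0, 0, 0, 0, 0.5, -1], [0, 0, 0, 0, 0, 0.5, -1], [0, 0, 0, 0, 0, 0.5, -1], [0, 0, 0, 0, 0, 0.4, -1], [0, 0, 0, 0, 0, 0.2, -1], [0, 0, 0, 0, 0, 0.1, -1], [0, 0, 0, 0, 0, 0, -1]],
  ],
)

```text
t: 15.7
eef_pos: [0.5538, -0.1304, 0.4901]
ee_rot: [-3.141, -0.0, -1.273]
force: [-1.1, 0.7, -2.9]
width: 0.0121
```

```bash
python3 - <<'E'
from h import *
plan([.554,-.130,.385],-72.9)
for c in("side",):
    im,d=arm.grab_frame(c);np.save(c+"4.npy",d);save(c+"4.png",cv2.resize(im[160:290,180:300],None,fx=4.5,fy=4.5))
E
```

```text
t 15.7 pos [ 0.5538 -0.1304  0.4901] rpy [-179.9849   -0.0092  -72.9407] F [-1.0977  0.7228 -2.8775] M [ 0.0371 -0.0347 -0.0322] w 0.012127935329061116
turn units [-0.0019 -0.0012 -0.0051] shift units now-frame [-0.0158 -0.0107  4.2029] after-turn frame [-0.0152 -0.0118  4.2029]
```

View pics/side4.png

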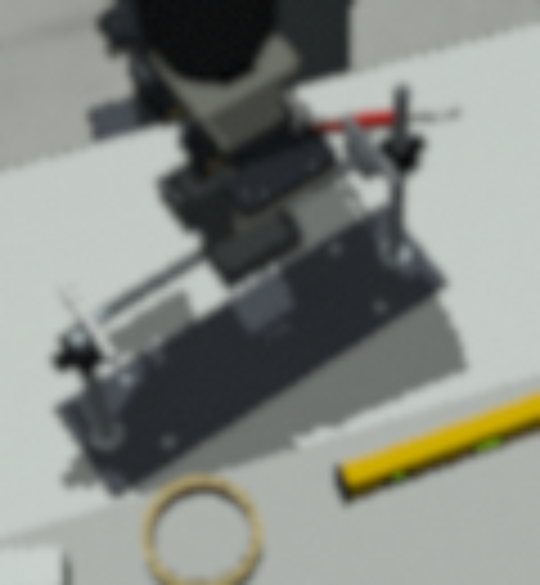

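Request:
carry_out(
  targets=[
    [[0, 0, 0, 0, 0, 0.08, -1], [0, 0, 0, 0, 0, 0.08, -1], [0, 0, 0, 0, 0, 0.08, -1], [0, 0, 0, 0, 0, 0.08, -1], [0, 0, 0, 0, 0, 0.08, -1], [0, 0, 0, 0, 0, 0.08, -1], [0, 0, 0, 0, 0, 0.08, -1], [0, 0, 0, 0, 0, 0.08, -1], [0, 0, 0, 0, 0, 0.08, -1], [0, 0, 0, 0, 0, 0, -1]],
  ],
)

```text
t: 17.0
eef_pos: [0.5537, -0.1305, 0.4717]
ee_rot: [3.141, 0.0, -1.273]
force: [-0.6, -0.6, -2.6]
width: 0.0115
```

Request:
carry_out(
  targets=[
    [[0, 0, 0, 0, 0, 0.08, -1], [0, 0, 0, 0, 0, 0.08, -1], [0, 0, 0, 0, 0, 0.04, -1], [0, 0, 0, 0, 0, 0, -1]],
  ],
)

```text
t: 17.5
eef_pos: [0.5538, -0.1304, 0.4668]
ee_rot: [3.141, 0.0, -1.273]
force: [-0.4, -0.3, -2.1]
width: 0.0118
```

Request:
carry_out(
  targets=[
    [[0, 0, 0, 0, 0, 0.1, -1], [0, 0, 0, 0, 0, 0.12, -1], [0, 0, 0, 0, 0, 0.15, -1], [0, 0, 0, 0, 0, 0.15, -1], [0, 0, 0, 0, 0, 0.15, -1], [0, 0, 0, 0, 0, 0.15, -1], [0, 0, 0, 0, 0, 0.1, -1], [0, 0, 0, 0, 0, 0, -1]],
  ],
)

```text
t: 18.5
eef_pos: [0.5537, -0.1304, 0.4437]
ee_rot: [3.141, 0.0, -1.273]
force: [-0.2, -0.8, -2.9]
width: 0.0121
```

```bash
python3 - <<'E'
from h import *
plan([.554,-.130,.385],-72.9)
for c in("side","top"):
    im,d=arm.grab_frame(c);np.save(c+"5.npy",d);save(c+"5.png",cv2.resize(im[130:290,180:350],None,fx=3.6,fy=3.6))
E
```

```text
t 18.5 pos [ 0.5537 -0.1304  0.4437] rpy [179.9797   0.0063 -72.9416] F [-0.2293 -0.8019 -2.9394] M [0.0639 0.0002 0.0369] w 0.012054300349262487
turn units [ 0.0025  0.0008 -0.0052] shift units now-frame [-0.0129 -0.0154  2.3477] after-turn frame [-0.0132 -0.0146  2.3477]
```

View pics/side5.png

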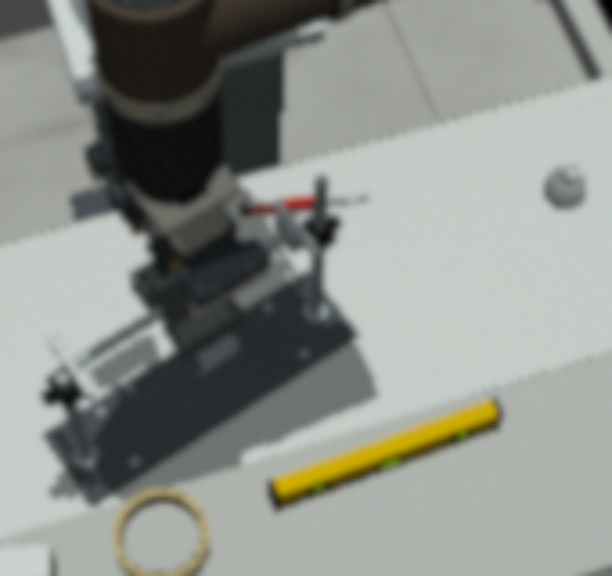

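View pics/top5.png

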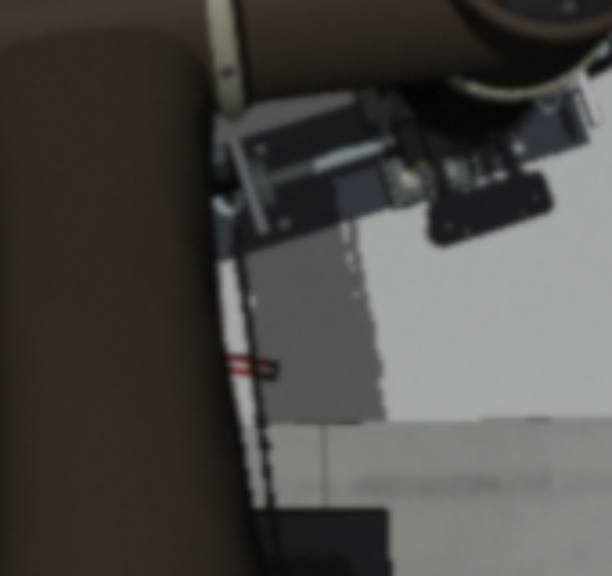

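Request:
carry_out(
  targets=[
    [[0, 0, 0, 0, 0, 0.1, -1], [0, 0, 0, 0, 0, 0.2, -1], [0, 0, 0, 0, 0, 0.2, -1], [0, 0, 0, 0, 0, 0.2, -1], [0, 0, 0, 0, 0, 0.2, -1], [0, 0, 0, 0, 0, 0.2, -1], [0, 0, 0, 0, 0, 0.2, -1], [0, 0, 0, 0, 0, 0.2, -1], [0, 0, 0, 0, 0, 0.2, -1], [0, 0, 0, 0, 0, 0.15, -1], [0, 0, 0, 0, 0, 0.08, -1], [0, 0, 0, 0, 0, 0, -1]],
  ],
)

```text
t: 20.1
eef_pos: [0.5538, -0.1304, 0.3956]
ee_rot: [3.141, -0.0, -1.273]
force: [0.6, -0.2, -2.7]
width: 0.0122
```

Request:
carry_out(
  targets=[
    [[0, 0, 0, 0, 0, 0.04, -1], [0, 0, 0, 0, 0, 0.04, -1], [0, 0, 0, 0, 0, 0, -1]],
  ],
)

```text
t: 20.48
eef_pos: [0.5537, -0.1304, 0.3936]
ee_rot: [3.141, 0.0, -1.273]
force: [0.4, 0.4, -2.4]
width: 0.0116
```

Request:
carry_out(
  targets=[
    [[0, 0, 0, 0, 0, 0.04, -1], [0, 0, 0, 0, 0, 0.04, -1], [0, 0, 0, 0, 0, 0.04, -1], [0, 0, 0, 0, 0, 0, -1]],
  ],
)

```text
t: 20.98
eef_pos: [0.5538, -0.1304, 0.3906]
ee_rot: [3.141, 0.0, -1.273]
force: [0.1, -0.1, -3.2]
width: 0.0116
```

Request:
carry_out(
  targets=[
    [[0, 0, 0, 0, 0, 0.04, -1], [0, 0, 0, 0, 0, 0.04, -1], [0, 0, 0, 0, 0, 0, -1]],
  ],
)

```text
t: 21.35
eef_pos: [0.5537, -0.1304, 0.3885]
ee_rot: [3.141, 0.0, -1.273]
force: [0.2, 0.5, -2.3]
width: 0.0121
```

Request:
carry_out(
  targets=[
    [[0, 0, 0, 0, 0, 0.04, -1], [0, 0, 0, 0, 0, 0.04, -1], [0, 0, 0, 0, 0, 0, -1]],
  ],
)

```text
t: 21.72
eef_pos: [0.5537, -0.1304, 0.3865]
ee_rot: [3.141, 0.0, -1.273]
force: [-0.4, -0.3, -2.1]
width: 0.0119
```

Request:
carry_out(
  targets=[
    [[0, 0, 0, 0, 0, 0.04, -1], [0, 0, 0, 0, 0, 0, -1]],
  ],
)

```text
t: 21.98
eef_pos: [0.5537, -0.1304, 0.3855]
ee_rot: [3.141, 0.0, -1.273]
force: [0.3, -0.1, -3.5]
width: 0.0118
```

Request:
carry_out(
  targets=[
    [[0, 0, 0, 0, 0, 0.04, -1], [0, 0, 0, 0, 0, 0, -1]],
  ],
)

```text
t: 22.22
eef_pos: [0.5537, -0.1304, 0.3846]
ee_rot: [3.141, 0.0, -1.273]
force: [-0.6, 0.5, -2.7]
width: 0.0118
```

Request:
carry_out(
  targets=[
    [[0, 0, 0, 0, 0, 0.04, -1], [0, 0, 0, 0, 0, 0, -1]],
  ],
)

```text
t: 22.48
eef_pos: [0.5537, -0.1304, 0.3835]
ee_rot: [3.141, 0.0, -1.273]
force: [-0.2, 0.8, -3.1]
width: 0.0117
```

Request:
carry_out(
  targets=[
    [[0, 0, 0, 0, 0, 0.04, -1], [0, 0, 0, 0, 0, 0, -1]],
  ],
)

```text
t: 22.72
eef_pos: [0.5538, -0.1304, 0.383]
ee_rot: [-3.141, -0.0, -1.273]
force: [-1.5, 1.3, 0.7]
width: 0.0122
```

Request:
carry_out(
  targets=[
    [[0, 0, 0, 0, 0, 0.04, -1], [0, 0, 0, 0, 0, 0, -1]],
  ],
)

```text
t: 22.98
eef_pos: [0.5537, -0.1304, 0.3829]
ee_rot: [-3.141, -0.001, -1.273]
force: [-2.7, 1.0, 6.2]
width: 0.0116
```

Request:
carry_out(
  targets=[
    [[0, 0, 0, 0, 0, 0.03, -1], [0, 0, 0, 0, 0, 0, -1]],
  ],
)

```text
t: 23.22
eef_pos: [0.5537, -0.1304, 0.3828]
ee_rot: [-3.14, -0.001, -1.272]
force: [-5.8, 3.3, 11.1]
width: 0.0115
```

Contact is at TCP z ≈ 0.383, within 2 mm of what the depth gave. I'll relieve the load and let go.

Request:
carry_out(
  targets=[
    [[0, 0, 0, 0, 0, -0.04, -1], [0, 0, 0, 0, 0, -0.03, -1], [0, 0, 0, 0, 0, 0, -1]],
  ],
)

```text
t: 23.6
eef_pos: [0.5539, -0.1304, 0.3828]
ee_rot: [-3.141, -0.0, -1.273]
force: [-1.7, 1.3, 2.7]
width: 0.0119
```

```bash
python3 - <<'E'
from h import *
plan([.554,-.130,.383],-72.9)
E
```

```text
t 23.6 pos [ 0.5539 -0.1304  0.3828] rpy [-179.9915   -0.0074  -72.9369] F [-1.7138  1.2973  2.7419] M [ 0.468   0.588  -0.0503] w 0.01189110256796371
turn units [-0.0011 -0.0009 -0.0046] shift units now-frame [-0.0147 -0.0105 -0.0093] after-turn frame [-0.0147 -0.0105 -0.0093]
```

Request:
carry_out(
  targets=[
    [[0, 0, 0, 0, 0, -0.025, -1], [0, 0, 0, 0, 0, 0, -0.65], [0, 0, 0, 0, 0, 0, -0.6], [0, 0, 0, 0, 0, 0, -0.4], [0, 0, 0, 0, 0, 0, -0.2], [0, 0, 0, 0, 0, 0, 0.0], [0, 0, 0, 0, 0, 0, 0.2], [0, 0, 0, 0, 0, 0, 0.2]],
  ],
)

```text
t: 24.6
eef_pos: [0.5538, -0.1304, 0.3833]
ee_rot: [-3.142, -0.0, -1.273]
force: [-1.1, 0.4, 1.0]
width: 0.0517
```

```bash
python3 - <<'E'
from h import *
plan([.554,-.130,.383],-72.9)
for c in("side","top"):
    im,d=arm.grab_frame(c);np.save(c+"6.npy",d);save(c+"6.png",cv2.resize(im[130:290,180:350],None,fx=3.6,fy=3.6))
E
```

```text
t 24.6 pos [ 0.5538 -0.1304  0.3833] rpy [-179.9982   -0.0007  -72.9407] F [-1.1345  0.4242  0.9636] M [ 0.076  -0.0009 -0.0158] w 0.051735306823148516
turn units [-0.0002 -0.0001 -0.0051] shift units now-frame [-0.0136 -0.013   0.0117] after-turn frame [-0.0136 -0.013   0.0117]
```

View pics/side6.png

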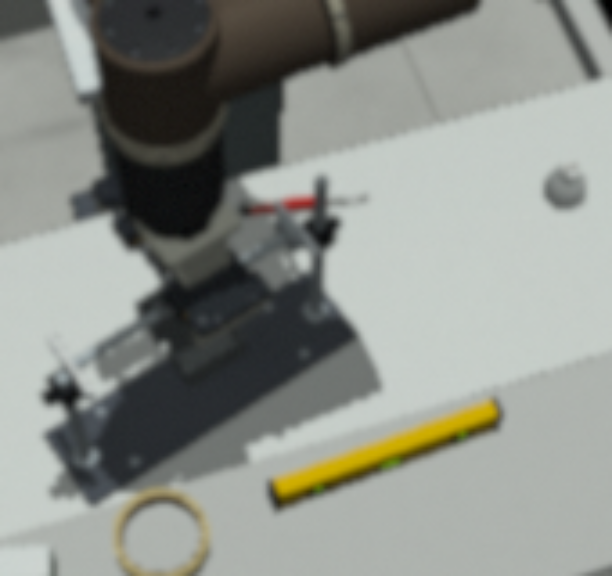

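Request:
carry_out(
  targets=[
    [[0, 0, 0, 0, 0, -0.1, 0.2], [0, 0, 0, 0, 0, -0.3, 0.2], [0, 0, 0, 0, 0, -0.5, 0.2], [0, 0, 0, 0, 0, -0.6, 0.2], [0, 0, 0, 0, 0, -0.6, 0.2], [0, 0, 0, 0, 0, -0.3, 0.2], [0, 0, 0, 0.4, 0, 0, 0.2], [0, 0, 0, 0.6, 0, 0, -0.2], [0, 0, 0, 0.6, 0, 0, -0.5], [0, 0, 0, 0.6, 0, 0, -1], [0, 0, 0, 0.5, 0, 0, -1], [0, 0, 0, 0.1, 0, 0, -1], [0, 0, 0, 0, 0, 0, -1]],
  ],
  squeeze=5,
)

```text
t: 26.32
eef_pos: [0.5743, -0.1975, 0.4431]
ee_rot: [3.141, 0.0, -1.274]
force: [0.0, 0.1, -0.4]
width: 0.0014
```

```bash
python3 - <<'E'
from h import *
plan([.554,-.130,.385],-72.9)
yaw=np.radians(17.1);ey=np.array([-np.sin(yaw),np.cos(yaw)]);ex=np.array([np.cos(yaw),np.sin(yaw)]);o=np.array([.569,-.1255])
for c in("side","top"):
    im,d=arm.grab_frame(c);np.save(c+"7.npy",d);save(c+"7.png",cv2.resize(im[130:290,180:350],None,fx=3.6,fy=3.6))
    print(c,[ (q,p["conf"],p["point"],world(c,p["point"],d)) for q in("fin","strip") for p in arm.landmark_of(c,q)[:1]])
    X=cloud(c,d).reshape(-1,3);a=(X[:,:2]-o)@ey;b=(X[:,:2]-o)@ex
    k=(abs(a)<.08)&(abs(b)<.08)&(X[:,2]>.12)&(X[:,2]<.145);print("tray rim a,b",k.sum(),np.percentile(a[k],[2,98]),np.percentile(b[k],[2,98]) if k.sum() else 0)
    for lo,hi in((-.08,-.03),(0,.05)):
        kk=k&(b>lo)&(b<hi)
        if kk.sum(): print(lo,kk.sum(),"rim z",np.percentile(X[kk,2],[50,90]))
E
```

```text
t 26.325 pos [ 0.5743 -0.1975  0.4431] rpy [179.9861   0.0108 -72.9696] F [ 0.0285  0.0918 -0.4483] M [ 0.0846 -0.0318 -0.0199] w 0.001439945670746704
turn units [ 0.0017  0.0014 -0.0087] shift units now-frame [-2.82   -0.0165  2.3255] after-turn frame [-2.8204 -0.0194  2.3249]
side [('fin', 0.82, [206.7, 235.3], array([ 0.5518, -0.1123,  0.2212]))]
tray rim a,b 145 [-0.0333  0.0353] [-0.0072  0.0351]
0 86 rim z [0.1338 0.1423]
top [('fin', 0.64, [166.1, 295.7], array([ 0.5474, -0.1252,  0.2371])), ('strip', 0.48, [180.3, 294.1], array([ 0.5246, -0.132 ,  0.122 ]))]
tray rim a,b 247 [-0.0329  0.0343] [-0.0628  0.0365]
-0.08 145 rim z [0.1258 0.1403]
0 84 rim z [0.1389 0.1431]
```

View pics/side7.png

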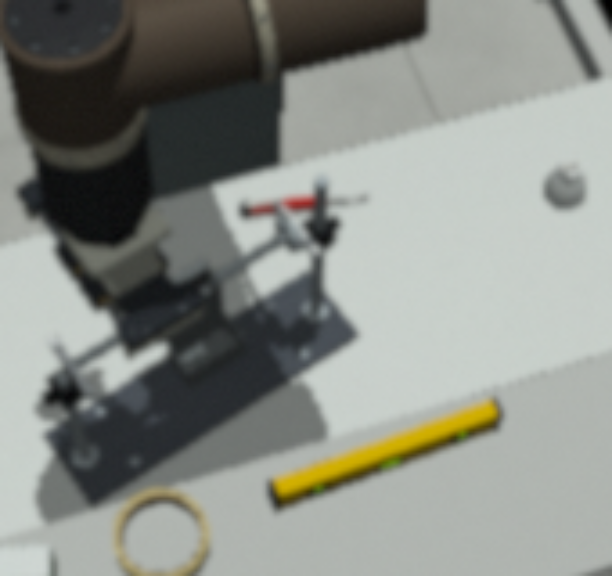

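View pics/top7.png

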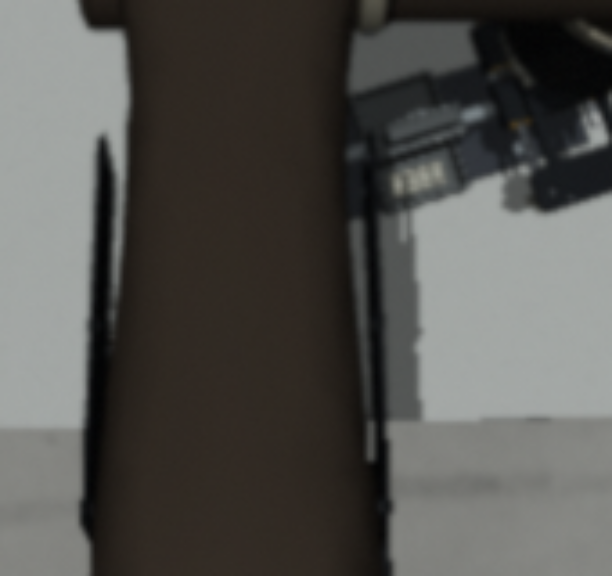

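The caddy hangs on the bar and the strip is in its tray at about (418,178). I'll lower the shut fingers behind the fin's far end and bring them close.

Request:
carry_out(
  targets=[
    [[0, 0, 0, 0, 0, 0.4, -1], [0, 0, 0, 0, 0, 0.6, -1], [0, 0, 0, 0, 0, 0.6, -1], [0, 0, 0, 0, 0, 0.4, -1], [0, 0, 0, 0, 0, 0.26, -1], [0, 0, 0, -0.2, 0, 0, -1], [0, 0, 0, -0.3, 0, 0, -1], [0, 0, 0, -0.3, 0, 0, -1], [0, 0, 0, -0.2, 0, 0, -1], [0, 0, 0, -0.1, 0, 0, -1], [0, 0, 0, 0, 0, 0, -1]],
  ],
)

```text
t: 28.0
eef_pos: [0.5662, -0.1709, 0.3869]
ee_rot: [-3.141, -0.0, -1.273]
force: [0.4, -0.3, 0.4]
width: 0.0007
```

Request:
carry_out(
  targets=[
    [[0, 0, 0, -0.06, 0, 0, -1], [0, 0, 0, -0.06, 0, 0, -1], [0, 0, 0, -0.06, 0, 0, -1], [0, 0, 0, -0.06, 0, 0, -1], [0, 0, 0, -0.06, 0, 0, -1], [0, 0, 0, -0.06, 0, 0, -1], [0, 0, 0, -0.06, 0, 0, -1], [0, 0, 0, -0.06, 0, 0, -1], [0, 0, 0, -0.06, 0, 0, -1], [0, 0, 0, -0.06, 0, 0, -1]],
  ],
)

```text
t: 29.25
eef_pos: [0.5618, -0.1566, 0.3868]
ee_rot: [3.142, 0.0, -1.273]
force: [0.9, -1.1, -1.0]
width: 0.0005
```

```bash
python3 - <<'E'
from h import *
plan([.554,-.130,.385],-72.9)
c="side"
im,d=arm.grab_frame(c);np.save(c+"8.npy",d);save(c+"8.png",cv2.resize(im[150:280,180:310],None,fx=4.5,fy=4.5))
E
```

```text
t 29.25 pos [ 0.5618 -0.1566  0.3868] rpy [179.999    0.0002 -72.942 ] F [ 0.8997 -1.1288 -0.9794] M [-0.3723 -0.1332  0.0354] w 0.0005144857314227453
turn units [ 0.0001  0.     -0.0052] shift units now-frame [-1.1099 -0.0152  0.0715] after-turn frame [-1.1099 -0.016   0.0715]
```

View pics/side8.png

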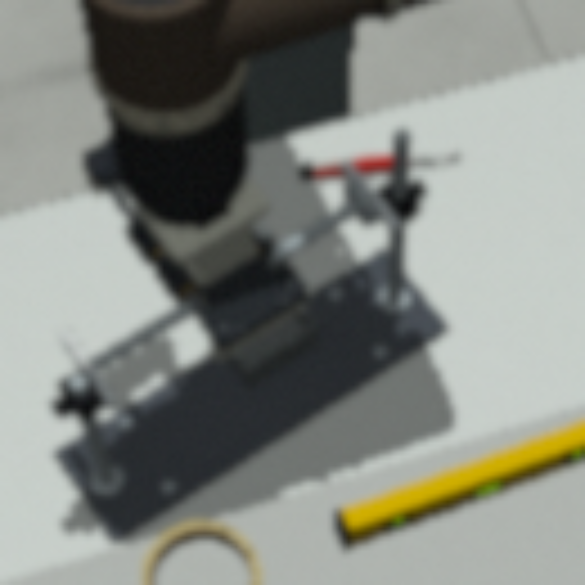

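Request:
carry_out(
  targets=[
    [[0, 0, 0, -0.08, 0, 0, -1], [0, 0, 0, -0.08, 0, 0, -1], [0, 0, 0, -0.08, 0, 0, -1], [0, 0, 0, -0.08, 0, 0, -1], [0, 0, 0, -0.08, 0, 0, -1], [0, 0, 0, -0.08, 0, 0, -1], [0, 0, 0, -0.08, 0, 0, -1], [0, 0, 0, -0.08, 0, 0, -1], [0, 0, 0, -0.08, 0, 0, -1], [0, 0, 0, -0.08, 0, 0, -1], [0, 0, 0, -0.08, 0, 0, -1], [0, 0, 0, -0.08, 0, 0, -1], [0, 0, 0, -0.08, 0, 0, -1], [0, 0, 0, -0.08, 0, 0, -1], [0, 0, 0, -0.08, 0, 0, -1], [0, 0, 0, -0.08, 0, 0, -1]],
  ],
)

```text
t: 31.3
eef_pos: [0.5524, -0.126, 0.3868]
ee_rot: [3.142, 0.0, -1.273]
force: [0.2, -1.3, -1.6]
width: 0.0006
```

```bash
python3 - <<'E'
from h import *
plan([.554,-.130,.385],-72.9)
yaw=np.radians(17.1);ey=np.array([-np.sin(yaw),np.cos(yaw)]);ex=np.array([np.cos(yaw),np.sin(yaw)]);o=np.array([.569,-.1255])
print("tool a",(arm.get_state()["eef_pos"][:2]-o)@ey)
c="side"
im,d=arm.grab_frame(c);np.save(c+"9.npy",d);save(c+"9.png",cv2.resize(im[150:280,180:310],None,fx=4.5,fy=4.5))
X=cloud(c,d).reshape(-1,3);a=(X[:,:2]-o)@ey;b=(X[:,:2]-o)@ex
k=(abs(a-.03)<.08)&(b>.005)&(b<.05)&(X[:,2]>.12)&(X[:,2]<.15);print("tray rim a",k.sum(),np.percentile(a[k],[2,98]))
E
```

```text
t 31.3 pos [ 0.5524 -0.126   0.3868] rpy [179.9989   0.0003 -72.9402] F [ 0.1518 -1.2901 -1.6308] M [-0.334  -0.1078 -0.0199] w 0.0005595182479806544
turn units [ 0.0001  0.     -0.005 ] shift units now-frame [ 0.1723 -0.0136  0.0708] after-turn frame [ 0.1723 -0.0135  0.0708]
tool a 0.0044179855876142595
tray rim a 78 [0.0092 0.0785]
```

View pics/side9.png

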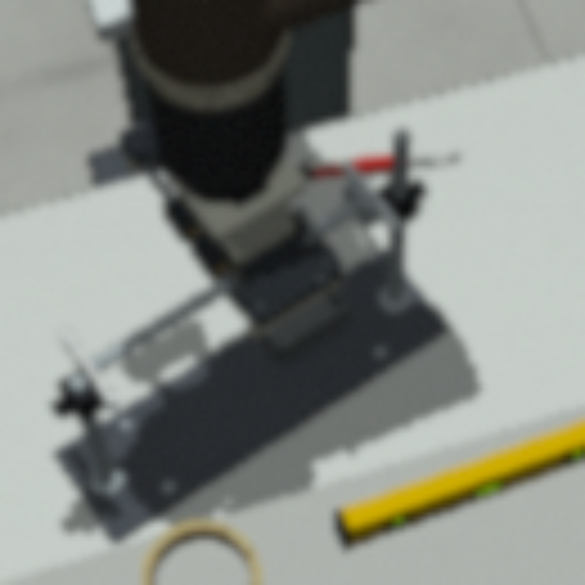

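Request:
carry_out(
  targets=[
    [[0, 0, 0, -0.08, 0, 0, -1], [0, 0, 0, -0.08, 0, 0, -1], [0, 0, 0, -0.08, 0, 0, -1], [0, 0, 0, -0.08, 0, 0, -1], [0, 0, 0, -0.08, 0, 0, -1], [0, 0, 0, -0.08, 0, 0, -1], [0, 0, 0, -0.08, 0, 0, -1], [0, 0, 0, -0.08, 0, 0, -1], [0, 0, 0, -0.08, 0, 0, -1], [0, 0, 0, -0.08, 0, 0, -1], [0, 0, 0, -0.08, 0, 0, -1], [0, 0, 0, -0.08, 0, 0, -1], [0, 0, 0, -0.08, 0, 0, -1], [0, 0, 0, -0.08, 0, 0, -1], [0, 0, 0, -0.08, 0, 0, -1], [0, 0, 0, -0.06, 0, 0, -1], [0, 0, 0, -0.04, 0, 0, -1]],
  ],
)

```text
t: 33.48
eef_pos: [0.5429, -0.095, 0.3868]
ee_rot: [3.142, 0.0, -1.273]
force: [0.9, -1.2, -1.5]
width: 0.0005
```

Request:
carry_out(
  targets=[
    [[0, 0, 0, -0.04, 0, 0, -1], [0, 0, 0, -0.04, 0, 0, -1]],
  ],
)

```text
t: 33.72
eef_pos: [0.5423, -0.0931, 0.3868]
ee_rot: [3.142, 0.0, -1.273]
force: [0.4, -1.2, -0.6]
width: 0.0003
```

Request:
carry_out(
  targets=[
    [[0, 0, 0, -0.04, 0, 0, -1]],
  ],
)

```text
t: 33.85
eef_pos: [0.542, -0.0921, 0.3868]
ee_rot: [3.142, -0.0, -1.273]
force: [1.3, -2.0, -0.6]
width: 0.0007
```

Request:
carry_out(
  targets=[
    [[0, 0, 0, -0.04, 0, 0, -1], [0, 0, 0, -0.04, 0, 0, -1]],
  ],
)

```text
t: 34.1
eef_pos: [0.5414, -0.0902, 0.3868]
ee_rot: [-3.142, 0.0, -1.273]
force: [1.6, -0.9, -0.7]
width: 0.0007
```

Request:
carry_out(
  targets=[
    [[0, 0, 0, -0.04, 0, 0, -1]],
  ],
)

```text
t: 34.22
eef_pos: [0.5411, -0.0892, 0.3868]
ee_rot: [3.142, -0.0, -1.273]
force: [0.5, -1.3, -1.0]
width: 0.0007
```

Request:
carry_out(
  targets=[
    [[0, 0, 0, -0.04, 0, 0, -1]],
  ],
)

```text
t: 34.35
eef_pos: [0.5408, -0.0883, 0.3868]
ee_rot: [3.142, 0.0, -1.273]
force: [0.7, -1.1, -1.3]
width: 0.0006
```

Request:
carry_out(
  targets=[
    [[0, 0, 0, -0.03, 0, 0, -1]],
  ],
)

```text
t: 34.48
eef_pos: [0.5406, -0.0876, 0.3868]
ee_rot: [-3.142, -0.0, -1.273]
force: [-0.3, -0.8, -1.1]
width: 0.0002
```

```bash
cat > chk.py <<'E'
import sys
from h import *
plan([.554,-.130,.385],-72.9)
n=sys.argv[1]
yaw=np.radians(17.1);ey=np.array([-np.sin(yaw),np.cos(yaw)]);ex=np.array([np.cos(yaw),np.sin(yaw)]);o=np.array([.569,-.1255])
print("tool a",(arm.get_state()["eef_pos"][:2]-o)@ey)
for c in("side","top"):
    im,d=arm.grab_frame(c);np.save(c+n+".npy",d);save(c+n+".png",cv2.resize(im[140:260,210:330],None,fx=4.8,fy=4.8))
    X=cloud(c,d).reshape(-1,3);a=(X[:,:2]-o)@ey;b=(X[:,:2]-o)@ex
    for lo,hi in((.005,.05),(-.07,-.035)):
        k=(abs(a-.06)<.08)&(b>lo)&(b<hi)&(X[:,2]>.12)&(X[:,2]<.15)
        if k.sum(): print(c,"tray",lo,k.sum(),"a",np.percentile(a[k],[2,98]),"b",np.percentile(b[k],[2,98]),"z",np.percentile(X[k,2],[50,90]))
    k=(a>.05)&(a<.13)&(abs(b+.0156)<.008)&(X[:,2]>.18)&(X[:,2]<.26)
    if k.sum(): print("fin/collar profile",[(round(l,3),int(((a[k]>=l)&(a[k]<l+.005)).sum()),round(float(np.median(X[k,2][(a[k]>=l)&(a[k]<l+.005)])),3)) for l in np.arange(.05,.13,.005) if ((a[k]>=l)&(a[k]<l+.005)).sum()])
E
python3 chk.py 10
```

```text
t 34.475 pos [ 0.5406 -0.0876  0.3868] rpy [-179.9982   -0.0011  -72.9373] F [-0.2934 -0.8498 -1.0772] M [-0.3653 -0.151   0.0399] w 0.00023541258066259505
turn units [-0.0002 -0.0001 -0.0047] shift units now-frame [ 1.7792 -0.0127  0.0721] after-turn frame [ 1.7792 -0.0115  0.072 ]
tool a 0.044590712552626297
side tray 0.005 79 a [0.0496 0.1187] b [0.0106 0.0356] z [0.1349 0.144 ]
side tray -0.07 1 a [0.0502 0.0502] b [-0.0368 -0.0368] z [0.1301 0.1301]
fin/collar profile [(np.float64(0.05), 1, 0.187), (np.float64(0.105), 7, 0.232), (np.float64(0.11), 9, 0.213), (np.float64(0.115), 4, 0.202), (np.float64(0.12), 8, 0.204), (np.float64(0.125), 7, 0.209)]
top tray 0.005 1 a [0.1155 0.1155] b [0.0077 0.0077] z [0.1422 0.1422]
top tray -0.07 107 a [0.0637 0.1175] b [-0.0635 -0.0356] z [0.1243 0.1397]
fin/collar profile [(np.float64(0.075), 3, 0.2), (np.float64(0.08), 12, 0.233), (np.float64(0.085), 13, 0.232), (np.float64(0.09), 14, 0.231), (np.float64(0.095), 12, 0.233), (np.float64(0.1), 11, 0.232), (np.float64(0.105), 13, 0.233), (np.float64(0.11), 13, 0.199), (np.float64(0.115), 11, 0.205), (np.float64(0.12), 12, 0.209), (np.float64(0.125), 11, 0.208)]
```

View pics/side10.png

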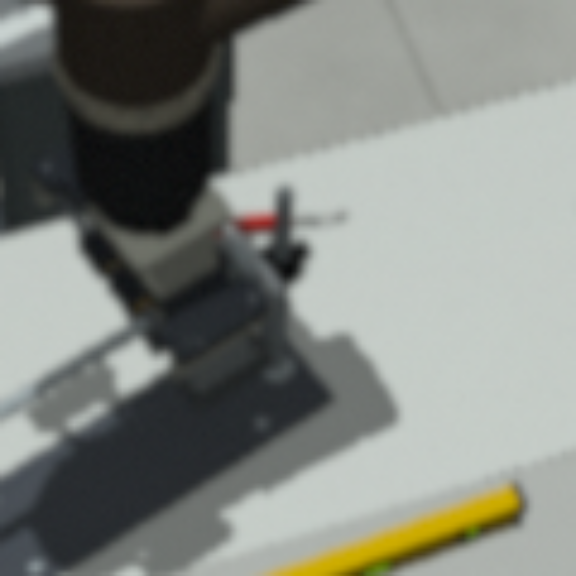

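Request:
carry_out(
  targets=[
    [[0, 0, 0, -0.03, 0, 0, -1]],
  ],
)

```text
t: 34.7
eef_pos: [0.5405, -0.0872, 0.387]
ee_rot: [-3.141, -0.001, -1.273]
force: [1.3, -5.1, -0.1]
width: 0.0005
```

Request:
carry_out(
  targets=[
    [[0, 0, 0, -0.03, 0, 0, -1]],
  ],
)

```text
t: 34.83
eef_pos: [0.5405, -0.0868, 0.3873]
ee_rot: [-3.141, -0.002, -1.273]
force: [2.0, -7.3, 0.8]
width: 0.0005
```

Request:
carry_out(
  targets=[
    [[0, 0, 0, -0.03, 0, 0, -1]],
  ],
)

```text
t: 34.95
eef_pos: [0.5404, -0.0864, 0.3877]
ee_rot: [-3.141, -0.003, -1.273]
force: [2.4, -10.5, 3.2]
width: 0.0005
```

The force climbs steadily from 1 N to 10 N, so the caddy is against the collar. I'll back off gently and clear away.

Request:
carry_out(
  targets=[
    [[0, 0, 0, 0.04, 0, 0, -1], [0, 0, 0, 0.04, 0, 0, -1], [0, 0, 0, 0.06, 0, 0, -1], [0, 0, 0, 0.1, 0, 0, -1], [0, 0, 0, 0.3, 0, 0, -1], [0, 0, 0, 0.3, 0, 0, -1], [0, 0, 0, 0.3, 0, 0, -1], [0, 0, 0, 0, 0, -0.4, -1], [0, 0, 0, 0, 0, -0.7, -1], [0, 0, 0, 0, 0, -0.9, -1], [0, 0, 0, 0, 0, -0.9, -1], [0, 0, 0, 0.6, 0, -0.5, -1], [0, 0, 0, 0.8, 0, 0, -1], [0, 0, 0, 0.8, 0, 0, -1], [0, 0, 0, 0.8, 0, 0, -1], [0, 0, 0, 0.4, 0, 0, -1], [0, 0, 0, 0, 0, 0, -1]],
  ],
)

```text
t: 37.08
eef_pos: [0.5735, -0.1949, 0.4711]
ee_rot: [3.14, 0.0, -1.274]
force: [0.1, -0.1, -0.7]
width: 0.0007
```

```bash
python3 chk.py 11
```

```text
t 37.075 pos [ 0.5735 -0.1949  0.4711] rpy [179.937    0.0236 -73.0213] F [ 0.1137 -0.0672 -0.7122] M [ 0.1452 -0.0677 -0.013 ] w 0.000719238493483816
turn units [ 0.0079  0.003  -0.0152] shift units now-frame [-2.7088 -0.0175  3.4435] after-turn frame [-2.7102 -0.0195  3.4424]
tool a -0.06764576233859249
side tray 0.005 82 a [0.0499 0.1207] b [0.007  0.0357] z [0.1368 0.1436]
side tray -0.07 28 a [0.0499 0.0816] b [-0.068  -0.0371] z [0.1366 0.1398]
fin/collar profile [(np.float64(0.05), 7, 0.199), (np.float64(0.055), 15, 0.211), (np.float64(0.06), 10, 0.223), (np.float64(0.065), 13, 0.216), (np.float64(0.07), 9, 0.22), (np.float64(0.075), 10, 0.226), (np.float64(0.08), 12, 0.226), (np.float64(0.085), 15, 0.218), (np.float64(0.09), 10, 0.218), (np.float64(0.095), 13, 0.225), (np.float64(0.1), 11, 0.218), (np.float64(0.105), 11, 0.228), (np.float64(0.11), 7, 0.224), (np.float64(0.115), 7, 0.198), (np.float64(0.12), 8, 0.205), (np.float64(0.125), 7, 0.207)]
top tray -0.07 11 a [0.0506 0.0658] b [-0.0634 -0.0365] z [0.1353 0.1405]
fin/collar profile [(np.float64(0.05), 6, 0.198), (np.float64(0.055), 10, 0.232), (np.float64(0.06), 3, 0.235)]
```

View pics/side11.png

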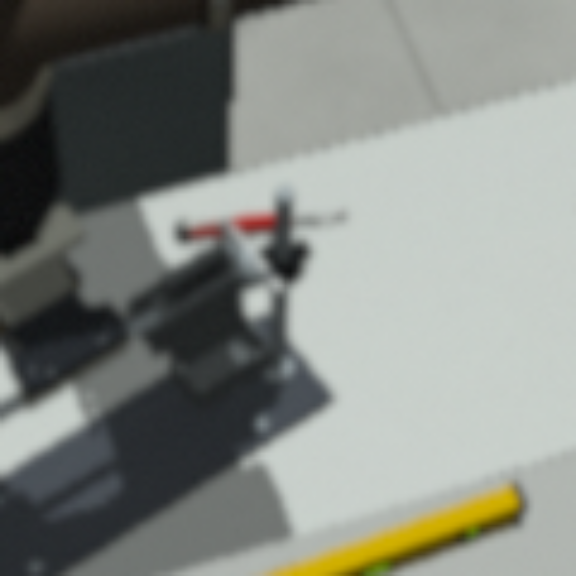

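View pics/top11.png

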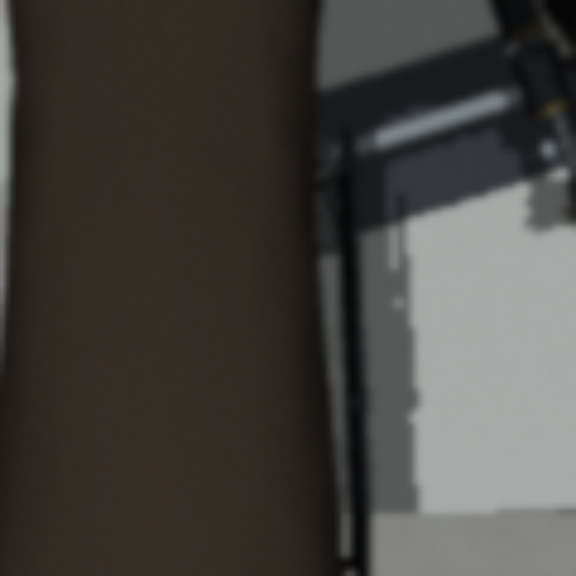

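Request:
carry_out(
  targets=[
    [[0, 0, 0, 0.4, 0, -0.2, -1], [0, 0, 0, 0.8, 0, -0.3, -1], [0, 0, 0, 0.9, 0, -0.3, -1], [0, 0, 0, 0.9, 0, -0.3, -1], [0, 0, 0, 0.9, 0, 0, -1], [0, 0, 0, 0.9, 0, 0, -1], [0, 0, 0, 0.9, 0, 0, -1], [0, 0, 0, 0.8, 0, 0, -1], [0, 0, 0, 0.5, 0, 0, -1], [0, 0, 0, 0, 0, 0, -1]],
  ],
)

```text
t: 38.42
eef_pos: [0.6248, -0.362, 0.4986]
ee_rot: [3.141, 0.0, -1.274]
force: [-0.1, 0.0, 0.2]
width: 0.0008
```

```bash
python3 chk.py 12; python3 - <<'E'
from h import *
from h import cloud
yaw=np.radians(17.1);ey=np.array([-np.sin(yaw),np.cos(yaw)]);ex=np.array([np.cos(yaw),np.sin(yaw)]);o=np.array([.569,-.1255])
for c in("side","top"):
    X=cloud(c,np.load(c+"12.npy")).reshape(-1,3);a=(X[:,:2]-o)@ey;b=(X[:,:2]-o)@ex
    k=(abs(a-.085)<.027)&(abs(b+.0156)<.02)&(X[:,2]>.222)&(X[:,2]<.26)
    if k.sum(): print(c,"fin",k.sum(),"a",np.percentile(a[k],[2,98]),"b mean",b[k].mean(),"z",np.percentile(X[k,2],[10,50,90]),"slope z/a",np.polyfit(a[k],X[k,2],1)[0])
E
```

```text
t 38.425 pos [ 0.6248 -0.362   0.4986] rpy [179.9628   0.0279 -72.9915] F [-0.0636  0.0294  0.249 ] M [ 0.0934 -0.0189 -0.0089] w 0.0008387092838975988
turn units [ 0.0046  0.0035 -0.0114] shift units now-frame [-9.7017 -0.01    4.5503] after-turn frame [-9.7039 -0.0225  4.5456]
tool a -0.24248709382929498
side tray 0.005 83 a [0.0503 0.1197] b [0.0079 0.0352] z [0.1343 0.1433]
side tray -0.07 27 a [0.05  0.081] b [-0.0675 -0.0543] z [0.1332 0.1408]
fin/collar profile [(np.float64(0.05), 6, 0.201), (np.float64(0.055), 11, 0.218), (np.float64(0.06), 10, 0.216), (np.float64(0.065), 11, 0.218), (np.float64(0.07), 11, 0.225), (np.float64(0.075), 11, 0.214), (np.float64(0.08), 13, 0.222), (np.float64(0.085), 12, 0.226), (np.float64(0.09), 12, 0.222), (np.float64(0.095), 11, 0.215), (np.float64(0.1), 11, 0.226), (np.float64(0.105), 11, 0.223), (np.float64(0.11), 7, 0.211), (np.float64(0.115), 4, 0.198), (np.float64(0.12), 9, 0.208), (np.float64(0.125), 6, 0.207)]
top tray 0.005 71 a [0.0482 0.1175] b [0.0082 0.0359] z [0.1391 0.1425]
top tray -0.07 115 a [0.0484 0.1177] b [-0.0635 -0.0356] z [0.1272 0.14  ]
fin/collar profile [(np.float64(0.05), 6, 0.199), (np.float64(0.055), 11, 0.23), (np.float64(0.06), 11, 0.233), (np.float64(0.065), 14, 0.232), (np.float64(0.07), 12, 0.233), (np.float64(0.075), 12, 0.233), (np.float64(0.08), 12, 0.233), (np.float64(0.085), 13, 0.232), (np.float64(0.09), 14, 0.232), (np.float64(0.095), 12, 0.233), (np.float64(0.1), 13, 0.232), (np.float64(0.105), 12, 0.233), (np.float64(0.11), 12, 0.199), (np.float64(0.115), 10, 0.204), (np.float64(0.12), 12, 0.208), (np.float64(0.125), 10, 0.208)]
side fin 65 a [0.05887994 0.1101732 ] b mean -0.016874059224022554 z [0.22510947 0.23269351 0.23726795] slope z/a -0.00037498465701462253
top fin 97 a [0.0594617  0.10993923] b mean -0.016702285031246916 z [0.23012435 0.23322151 0.23540203] slope z/a -0.014031646084248913
```

View pics/top12.png

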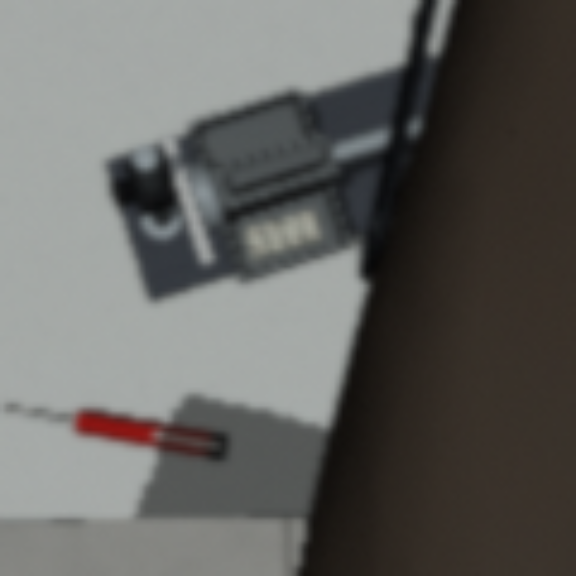

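View pics/side12.png

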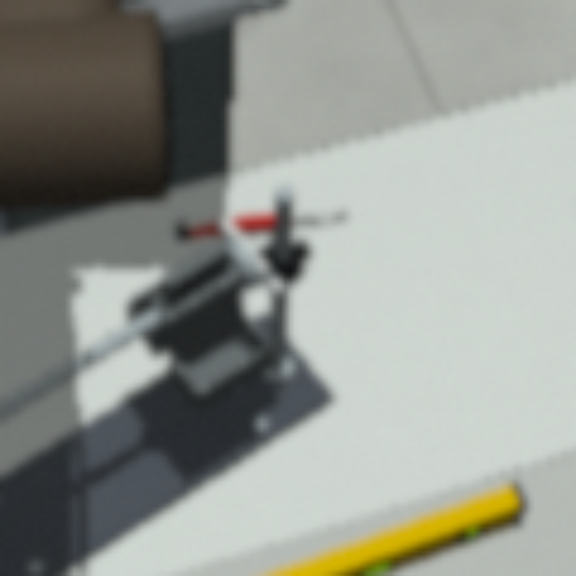

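```bash
python3 -c "
from station import arm
print(arm.job_done(), arm.get_state()['t'])"
```

```text
the job is handed in; nothing more can be done
the job is handed in; nothing more can be done
```

The caddy is hanging on the bar with its end up against the collar, and the job was handed in at about 38.5 s of the 72 s allowed.

**Hanging:** I gripped the caddy by its fin, carried it over the tall post and lowered it until I felt the bar, at about 0.383 m tool height. I eased it off a load of about 11 N and let go at roughly the bar's middle.

**Pushing:** With the fingers shut, I pushed the fin's end along the bar with about 1–2 N. When the caddy met the collar the force climbed steadily to about 10 N, and I backed off and moved clear.

**Last checks:**
- **Position:** The depth images put the caddy's centre at about y = 83–85 mm in the stand's frame; it should be 83 mm when touching. That is only good to 1–2 mm, so contact rests on the rise in force; I did not push again to look for a tiny gap.
- **Level:** The fin is level along the bar. The strip's side hangs about 2–3 mm lower than the other, a lean of about 1.5°.
- **Strip and bystanders:** The strip is visible in its tray, and I touched none of the bystanders. The robot was clear of everything at the end.

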